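# Present the lapped ball to the inspection camera

## Robot

A 7-joint arm with a two-finger parallel gripper is mounted at the origin on the work surface. World frame = base frame: x ahead of the robot, y to its left, z up, the work surface at z = 0. Lengths are in mm, angles in rad, forces in N, time in s.
With the tool pointing down it reaches from about 425 to 825 mm from the base axis. Payload 3.6 kg.
Tool frame: the origin (TCP) lies at the very end of the fingers, on their centre line; the grasp point (between the pads) lies 19 mm behind it; z points along the fingers, y is the line along which they close (so a half turn about z gives the same grasp; the last joint's range is limited). The gripper opens to 93 mm and grips with 3 to 60 N. Pads are 15 mm wide; open, the fingers measure 128 mm over their backs; the gripper's body (75 mm by 188 mm) begins 65 mm behind the grasp point.
Start: joints at [-1.175, 0.615, -0.013, 1.423, 0.008, 1.103, -0.04], TCP at [266.669, 592.747, 218.64] pointing down, gripper open.
Joint ranges: [-3.12, 3.12], [-0.3, 2.06], [-1.34, 1.32], [0.26, 2.42], [-1.36, 4.5], [0.01, 1.98], [-2.84, 2.84]. Speed limits (rad/s): [2.79, 2.79, 3.14, 3.14, 3.14, 3.14, 3.14].

## Interface

Orientations are given as a 3x3 rotation matrix whose columns are the frame's x, y, z axes.
In Python, from rig import manip, hand, optics gives the robot as it stands. Calls block until the motion is done:
- manip.move_ptp(position, orientation): joint-space move of the TCP to a pose.
- manip.servo_line(position, attitude=None, speed=150): straight line of the TCP; attitude=None keeps the orientation; speed is the mean speed in mm/s.
- manip.goto_joints(angles): joint-space move.
- hand.move_gripper(opening, force=None): finger opening in mm; force is the grip in N (None keeps the last); returns when the fingers have stopped.
- manip.hold(seconds).
- manip.inverse_kinematics(position, orientation): joint angles nearest the present ones, or None.
- optics.capture(name): name is "scene" or "side" or "wrist"; returns the picture (480x640x3 uint8, red, green, blue); there is no depth.
- optics.camera_info(name): a dict with "vertical_fov" (degrees; the focal length in pixels is half the picture's height over the tangent of half this angle, whatever the lens; pixels are square), "cx", "cy" (the principal point, pixels), "T" (4x4, takes a point from camera to world coordinates). Camera axes: x right, y down, z forward; pixel columns grow to the right and rows downward; lengths in mm; the calibration is good to about 2 mm. The wrist camera is an equidistant fisheye: a pixel r from the principal point sees the ray r / f radians off the axis. A picture is of the moment at which its call begins: read the wrist's pose just before it. camera_info takes no time and is no camera call; for the wrist camera it gives the pose at the moment of the call.
A pose or a line that the arm cannot do raises manip.PlanningError and nothing moves.
- manip.job_done(): hands the job in; it is judged then, once.
Readings, each from a call of its own:
- manip.current_time_s(): time.
- manip.current_joint_pos(): joint angles.
- manip.current_joint_velocities(): joint speeds.
- manip.current_joint_efforts(): joint torques, N m.
- manip.current_tool_pos(): TCP position.
- manip.current_eef_rot(): TCP orientation.
- manip.current_contact_force(): force on the tool from outside, world axes, zero at the start.
- manip.current_ft_torque(): the same for the moment, N m.
- manip.current_grip_width(): finger opening in mm.
- manip.current_grasp_force(): force on a finger pad.
Only numpy, scipy, OpenCV 4.12 (cv2) and the standard library are available. Lean on these libraries where they do the work, as an engineer would, in place of code of your own. Each camera call takes 0.05 s, during which the arm holds its last target. There are 200 camera calls.

## Task

The lapped silicon-carbide ball is to be photographed: take the white carrier in which it lies by its bow handle, pinching gently and without touching the ball, lift it off the bench and carry it level so that the ball stays in its shallow pocket. Finish holding it in the air, still and level, in front of the inspection camera, with the ball on the lens axis 80 mm ahead of the ring light and the open side of the bow squarely facing the lens. The program ends while the gripper still holds the carrier there; leave the empty carrier, the camera and all other parts on the bench undisturbed.

Things in the scene. Friction and masses are not known exactly. Their poses are not given: they have to be found in the camera images.
- carrier: the carrier that holds the ball: white plastic plate 90 (x) x 70 (y) x 10 (z) mm, 0.10 to 0.17 kg, on the bench, its x within about 0.6 rad of world x. Origin: centre of the underside; z up. A fixed bow handle stands across its middle in the y-z plane: two uprights, 18 wide in x and 5 thick, at y = +-30.5 mm, and a cross bar on top. The bow's open sides face +x and -x
- carrier_grip (a point): middle of the bow's cross bar, 75 mm above the carrier's underside, 53 mm above the pocket point; axes as the carrier's. The bar is 12 mm thick in x, 66 long in y, 66 to 84 mm above the underside: pinch it from above, fingers closing along x. It is a hollow, thin-walled moulding: a pinch of 5 to 12 N carries the load safely, more than 25 N on a finger would crush it
- carrier_pocket (a point): where the centre of a ball resting centred in the carrier's pocket is: 22 mm above the carrier's underside, over its middle. The pocket is a round recess 26 mm wide and 3 mm deep, so the ball can roll about 4 mm each way, and it rolls out if the carrier is tipped past about 30 degrees, or at half that if tipped or jerked quickly
- ball_center (a point): centre of the loose polished silicon-carbide ball (dark grey), 30 mm diameter, 0.045 kg, lying in the pocket of one carrier (its top is 37 mm above the carrier's underside)
- empty_carrier: a second carrier, identical but with nothing in its pocket; the two may have changed places. Origin: centre of the underside. Stays where it is
- scope: stand of the inspection camera, fixed to the bench on the robot's right: dark steel foot 150 (x) x 110 (y) x 14 mm with a 22 mm thick column at x = +45 mm, 254 mm high. Origin: centre of the foot's underside; the camera looks along its -x axis
- lens (a point): centre of the camera's front face, the flat face of the black ring light (54 mm across) on a level barrel clamped to the column, 100 mm ahead of the stand's origin, 125 to 175 mm above the bench. Its -x axis is the lens axis, level, pointing out of the lens; z up. The ball must come to (-80, 0, 0) mm in this frame
- gland_a: steel flange ring 88 mm across, 22 high, 44 bore, four bolt holes; bystander. Origin: centre of the underside
- gland_b: steel flange ring 96 mm across, 26 high, 52 bore, six bolt holes; bystander. Origin: centre of the underside
- seal_ring: steel ring 52 mm across, 20 high, between the two carriers; bystander. Origin: centre of the underside
- sleeve_a: upright steel sleeve 38 mm across, 75 high; bystander. Origin: centre of the underside
- sleeve_b: upright steel sleeve 44 mm across, 55 high; bystander. Origin: centre of the underside
- carbon_ring: black carbon ring 64 mm across, 16 high; bystander. Origin: centre of the underside
- caliper: dial caliper 230 mm long lying flat, about 13 mm high; bystander. Origin: middle of the beam's underside
- table: the dark work bench, top at z = 0
There are look-alikes about, which are no part of the job. What is shaped like the carrier but green is not meant. Leave any orange look-alike of the empty_carrier alone.

How it is judged (in metres and radians):
On the way:
1. the carrier is lifted at least 50 mm clear of the bench in the gripper, the ball in its pocket (height (world z) of carrier above 0.05 m and contact force between the fingers and carrier above 0.5 N and distance between ball_center and carrier_pocket below 0.012 m), for 0.2 s.
At the end, for the whole second after the job is handed in: The gripper alone holds the carrier in the air, still, level within 5 degrees, ball in its pocket, ball centre within 12 mm of the lens axis sideways and in height and 62 to 98 mm ahead of the ring light, bow's open side facing the lens within 12 degrees (x of ball_center in the frame of lens between -0.098 and -0.062 m and y of ball_center in the frame of lens between -0.012 and 0.012 m and z of ball_center in the frame of lens between -0.012 and 0.012 m and distance between ball_center and carrier_pocket below 0.012 m and angle between carrier's own z axis and vertical below 0.09 rad and angle between the x axis of carrier and the x axis of lens, either way round below 0.22 rad and linear speed of carrier below 0.02 m/s and angular speed of carrier below 0.15 rad/s and height (world z) of carrier above 0.08 m and contact force between the fingers and carrier above 0.5 N and contact force between carrier and table below 0.2 N and contact force between carrier and scope below 0.2 N and contact force between carrier and empty_carrier below 0.2 N and contact force between carrier and gland_a below 0.2 N and contact force between carrier and gland_b below 0.2 N and contact force between carrier and seal_ring below 0.2 N and contact force between carrier and sleeve_a below 0.2 N and contact force between carrier and sleeve_b below 0.2 N and contact force between carrier and carbon_ring below 0.2 N and contact force between carrier and caliper below 0.2 N); the arm keeps its last pose, push and grip.
It fails at once if the ball leaves its pocket (centre more than 17 mm from the pocket point), or its carrier is tipped more than 23 degrees (distance between ball_center and carrier_pocket above 0.017 m or angle between carrier's own z axis and vertical above 0.4 rad).
It fails at once if the carrier is pinched or pushed with more than about 25 N on a finger (contact force between the fingers and carrier above 50 N).
It fails at once if the robot touches the ball (contact force between any of the arm, the fingers and ball above 0.3 N).
It fails at once if the camera or its stand is bumped (over 3 N) (contact force between any of the arm, carrier and scope above 3 N or distance of lens from where it was at the start of the episode above 0.006 m).
It fails at once if the empty carrier or another part on the bench is moved more than 15 mm (distance of any of empty_carrier, gland_a, gland_b, seal_ring, sleeve_a, sleeve_b, carbon_ring, caliper from where it was at the start of the episode above 0.015 m).
It also fails if it takes over 54 s, if anything falls off the work surface, if the arm or the gripper's body presses on something with over 40 N, if the wrist force passes 120 N, or if a joint passes its speed limit or range.

## Working session

There is one attempt and no reset: what is moved stays moved. The work goes in short steps, each a Python script; the robot and the scene stay as the last script left them, time stands still between calls to the robot, and variables do not carry over. Pictures are saved under pics/ and viewed, at most 10 in all, crops included, and the job is handed in when it is done.

```bash
ls; mkdir -p pics
python3 - <<'E'
from rig import manip, hand, optics
import cv2, numpy as np
np.set_printoptions(precision=4,suppress=True)
for n in ["scene","side","wrist"]:
    i=optics.camera_info(n); print(n,i["vertical_fov"],i["cx"],i["cy"]); print(np.array(i["T"]))
    cv2.imwrite(f"pics/{n}0.png",cv2.cvtColor(optics.capture(n),cv2.COLOR_RGB2BGR))
print(manip.current_eef_rot(),manip.current_time_s())
E
```

```text
pics
scene 44.49215954070333 312.4895408570747 242.01283681737405
[[  -0.7271    0.5831   -0.3622  976.674 ]
 [   0.6864    0.6261   -0.3699  473.0214]
 [   0.0111   -0.5176   -0.8555 1158.7661]
 [   0.        0.        0.        1.    ]]
side 48.712914064168054 315.0183165735624 234.086722677013
[[   0.7764   -0.482     0.4061   -2.8863]
 [  -0.6301   -0.6053    0.4864 -617.9563]
 [   0.0114   -0.6335   -0.7737 1135.3255]
 [   0.        0.        0.        1.    ]]
wrist 65.70646984690485 321.3476690248286 237.8436131553776
[[  0.4107   0.8751   0.2561 194.8257]
 [  0.9118  -0.3934  -0.118  624.8715]
 [ -0.0025   0.282   -0.9594 383.5247]
 [  0.       0.       0.       1.    ]]
[[-0.912   0.4102 -0.0007]
 [ 0.4102  0.912  -0.0018]
 [-0.0001 -0.0019 -1.    ]] 0.15
```

View pics/scene0.png

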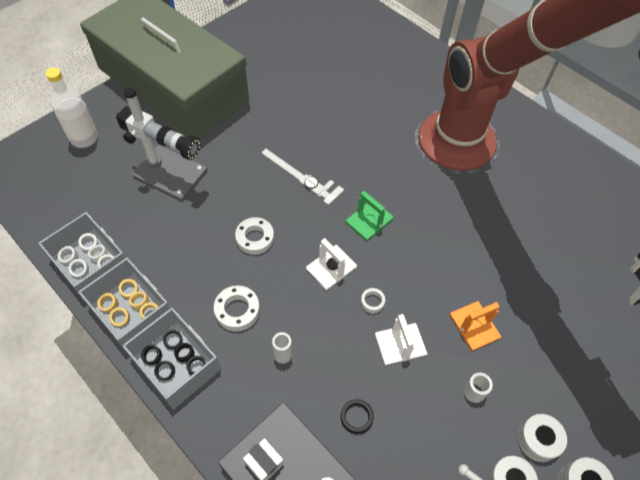

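View pics/side0.png

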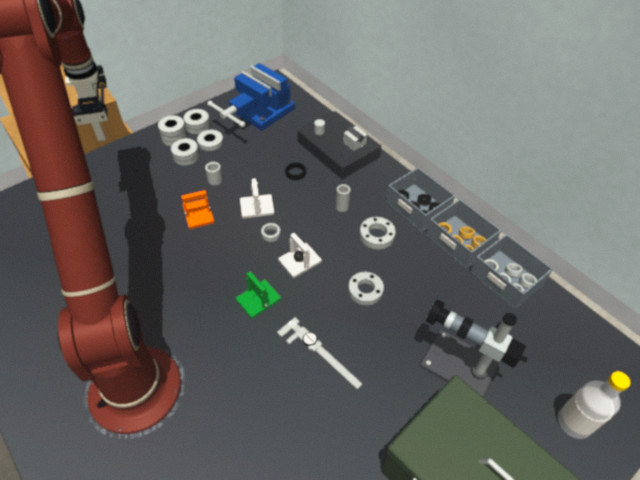

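Scene view: the white carrier with the dark ball is at (332,265), or (299,257) in side. Things it could be taken for, in scene pixels: the empty white carrier (402,340), the green one (371,217) and the orange one (476,325). I choose the white one at (332,265), since a dark ball shows in its pocket. The scope's ring light is near (193,147) in scene and (436,313) in side. Next are close crops.

```bash
cat > h.py <<'E'
import numpy as np, cv2
from rig import manip, hand, optics
np.set_printoptions(precision=4,suppress=True)
def ray(info,uv):
    f=240/np.tan(np.radians(info["vertical_fov"])/2); T=np.array(info["T"])
    d=np.array([uv[0]-info["cx"],uv[1]-info["cy"]])/f
    if info.get("fish"):
        r=np.linalg.norm(d); v=np.array([*(d/r*np.sin(r)),np.cos(r)])
    else: v=np.array([*d,1.])
    v=T[:3,:3]@v
    return T[:3,3],v/np.linalg.norm(v)
def tri(obs):
    A=np.zeros((3,3));b=np.zeros(3);R=[ray(i,p) for i,p in obs]
    for o,v in R:
        P=np.eye(3)-np.outer(v,v);A+=P;b+=P@o
    x=np.linalg.solve(A,b)
    return x,[np.linalg.norm((np.eye(3)-np.outer(v,v))@(x-o)) for o,v in R]
def atz(info,uv,z):
    o,v=ray(info,uv); return o+v*(z-o[2])/v[2]
def proj(info,X):
    f=240/np.tan(np.radians(info["vertical_fov"])/2);T=np.array(info["T"])
    p=T[:3,:3].T@(np.asarray(X,float)-T[:3,3])
    if info.get("fish"):
        r=np.hypot(p[0],p[1]);k=f*np.arctan2(r,p[2])/r; return np.array([info["cx"]+k*p[0],info["cy"]+k*p[1]])
    return np.array([info["cx"],info["cy"]])+f*p[:2]/p[2]
def cap(name):
    i=dict(optics.camera_info(name)); i["fish"]=name=="wrist"
    return i,cv2.cvtColor(optics.capture(name),cv2.COLOR_RGB2BGR)
E
python3 - <<'E'
from h import *
S=dict(optics.camera_info("scene"));D=dict(optics.camera_info("side"))
print("ball",tri([(S,(332,264)),(D,(299,257))]))
print("lens",tri([(S,(193,147)),(D,(436,313))]))
s=cv2.imread("pics/scene0.png");d=cv2.imread("pics/side0.png")
c=lambda im,x,y,w=80,h=60,k=5:cv2.resize(im[y:y+h,x:x+w],(400,300),interpolation=cv2.INTER_CUBIC)
m=np.vstack([np.hstack([c(s,292,230),c(d,260,225)]),np.hstack([c(s,120,85,120,90),c(d,410,290,120,90)])])
cv2.imwrite("pics/crop1.png",m)
E
```

```text
ball (array([501.3512,  50.5796,  17.8372]), [np.float64(0.3790628631375682), np.float64(0.37906286313752885)])
lens (array([ 576.6272, -327.751 ,  148.9564]), [np.float64(4.146103921323928), np.float64(4.1461039213239985)])
```

View pics/crop1.png

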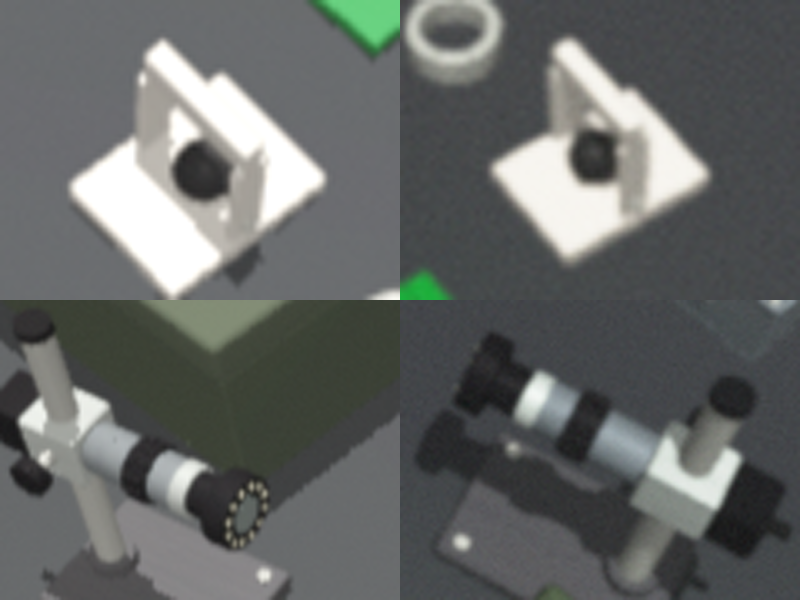

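Close crop confirms it: the dark ball lies in the white carrier at scene (332,265). The lens points roughly towards +y. Now wrist views of both.

```bash
cat > v.py <<'E'
from h import *
import pickle
R=np.array([[0,1,0],[1,0,0],[0,0,-1.]])
out=[]
for k,p in enumerate([(430,40,280),(560,40,280),(640,-140,300),(510,-140,300)]):
    try: manip.move_ptp(p,R)
    except manip.PlanningError as e: print(k,e); continue
    manip.hold(0.3)
    i,im=cap("wrist"); tgt=(501,50,30) if k<2 else (577,-335,140)
    c=proj(i,tgt); print(k,c,manip.current_time_s(),manip.current_joint_pos())
    cv2.imwrite(f"pics/w{k}.png",im)
    x0=int(np.clip(c[0]-100,0,440));y0=int(np.clip(c[1]-75,0,330))
    out.append((i,x0,y0,cv2.resize(im[y0:y0+150,x0:x0+200],(400,300),interpolation=cv2.INTER_CUBIC)))
    print(k,x0,y0)
cv2.imwrite("pics/crop2.png",np.vstack([np.hstack([o[3] for o in out[:2]]),np.hstack([o[3] for o in out[2:]])]))
pickle.dump([o[:3] for o in out],open("views.pkl","wb"))
E
python3 v.py
```

```text
0 [383.7015 193.12  ] 2.5833 [-0.5065  0.2227  0.4519  1.9229 -0.1133  1.0208 -0.0045]
0 283 118
1 [270.3371 192.8779] 3.5167 [-0.4105  0.4461  0.4616  1.6033 -0.2136  1.142   0.1015]
1 170 117
2 [265.0051 391.2162] 4.675 [-0.0699  0.6     0.4717  1.2858 -0.2689  1.3175  0.3995]
2 165 316
3 [380.5615 390.1158] 5.6083 [-0.1236  0.3824  0.51    1.6543 -0.1996  1.1575  0.4368]
3 280 315
```

View pics/crop2.png

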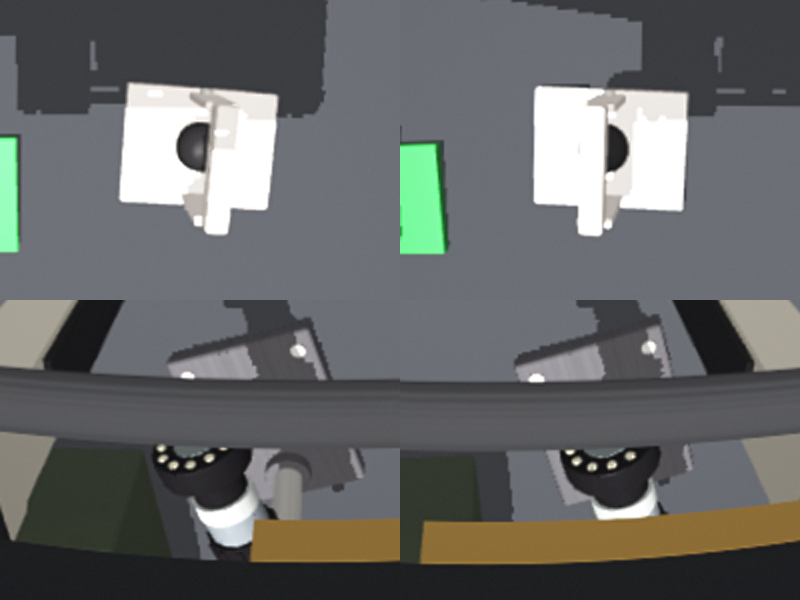

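Top tiles show the carrier clearly: plate corners, bar and ball, the ball at about (383,192) in w0 and (275,192) in w1. In the bottom tiles the gripper hides the lens, so I look again with the tool turned by 90°.

```bash
cp views.pkl views_c.pkl; sed -e 's/R=np.array.*/R=np.array([[-1,0,0],[0,1,0],[0,0,-1.]])/' -e 's/enumerate(.*):$/enumerate([(600,-150,300),(660,-150,300),(660,-240,310),(600,-240,310)]):/' -e 's/k<2/k<0/' -e 's/w{k}/x{k}/' -e 's/crop2/crop3/' -e 's/views.pkl/views_l.pkl/' v.py > v2.py; python3 v2.py
```

```text
0 [131.256  198.4777] 7.2167 [ 0.1432  0.5043  0.1119  1.3954 -0.057   1.245   1.8303]
0 31 123
1 [127.4279 137.5946] 7.9167 [ 0.1346  0.6092  0.1111  1.2042 -0.0653  1.3311  1.8117]
1 27 62
2 [215.5919 129.1453] 8.7167 [ 0.2618  0.6562  0.1153  1.0898 -0.0719  1.3994  1.9384]
2 115 54
3 [219.1049 193.0158] 9.4167 [ 0.2814  0.5504  0.1168  1.2878 -0.0633  1.3073  1.9693]
3 119 118
```

View pics/crop3.png

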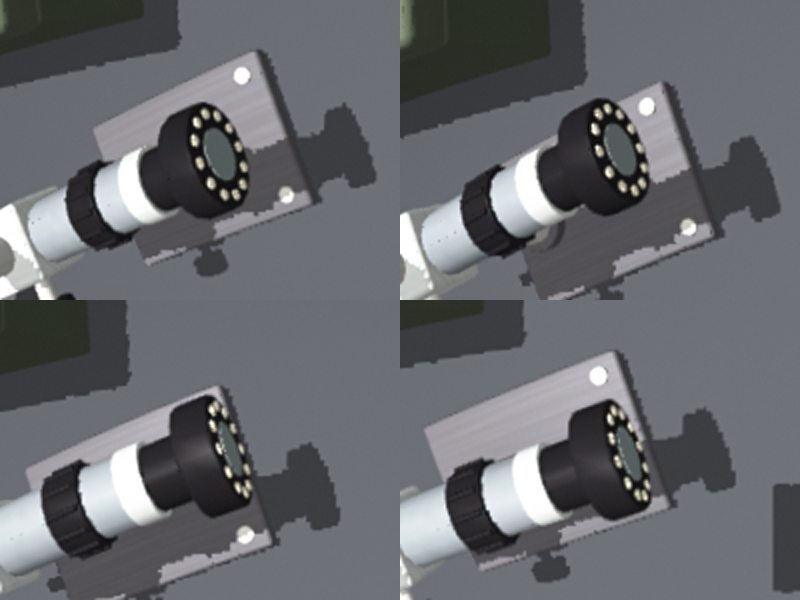

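The ring light face shows cleanly in all four tiles: about (141,200), (136,136), (230,129) and (233,195) in the full pictures, with the foot's front edge visible too. Now compute poses.

```bash
cat > m.py <<'E'
from h import *
import pickle
vl=pickle.load(open("views_l.pkl","rb"));vc=pickle.load(open("views_c.pkl","rb"))
est=[(220,155),(218,149),(230,151),(229,154)]
edge=[((260,50),(313,204)),((265,82),(319,236)),((222,88),(272,243)),((215,50),(269,206))]
obs=[];E=[]
for k,(i,x0,y0) in enumerate(vl):
    im=cv2.imread(f"pics/x{k}.png",0); e=np.array(est[k])/2+(x0,y0)
    m=(im>120).astype(np.uint8); n,_,st,ce=cv2.connectedComponentsWithStats(m)
    d=ce-e; ok=(st[:,4]<40)&(np.abs(d[:,0])<15)&(np.abs(d[:,1])<25)
    pts=ce[ok].astype(np.float32); el=cv2.fitEllipse(pts); print(k,e,len(pts),el)
    obs.append((i,el[0] if np.linalg.norm(np.array(el[0])-e)<4 else e))
    a,b=[atz(i,np.array(p)/2+(x0,y0),14.) for p in edge[k]]
    t=(b-a);L=np.linalg.norm(t);t/=L; ax=np.array([-t[1],t[0],0]); E.append([*a[:2],*b[:2],L,np.arctan2(t[1],t[0])]); 
    print("edge",np.array(E[-1]), "mid",((a+b)/2)[:2])
print("lens click",tri([(o[0],np.array(e)/2+(o[1],o[2])) for o,e in zip(vl,est)]))
print("lens",tri(obs))
cs=[[(128,83),(277,95),(268,210),(121,201)],[(135,86),(288,92),(284,210),(134,204)]]
ball=[(202,147),(204,148)]
P=[[atz(i,np.array(p)/2+(x0,y0),10.) for p in c] for (i,x0,y0),c in zip(vc,cs)]
for p in P:
    p=np.array(p)[:,:2]; print("plate ctr",p.mean(0)); [print(" side",np.linalg.norm(q),np.arctan2(q[1],q[0])) for q in (p[1]-p[0],p[2]-p[3],p[0]-p[3],p[1]-p[2])]
    print(" rect",cv2.minAreaRect(p.astype(np.float32)))
o=[(i,np.array(b)/2+(x0,y0)) for (i,x0,y0),b in zip(vc,ball)]
print("ball wrist",tri(o))
for j in range(4): print("corner tri",tri([(i,np.array(c[j])/2+(x0,y0)) for (i,x0,y0),c in zip(vc,cs)]))
bar=[[(206,234),(229,234)],[(179,234),(203,235)]]
for j in range(2): print("bar end tri",tri([(i,np.array(c[j])/2+(x0,y0)) for (i,x0,y0),c in zip(vc,bar)]))
S=dict(optics.camera_info("scene"));D=dict(optics.camera_info("side"))
print("ball all",tri(o+[(S,(332.5,264)),(D,(299,256.5))]))
E
python3 m.py
```

```text
0 [141.  200.5] 13 ((140.79214477539062, 199.5955352783203), (20.170156478881836, 43.757301330566406), 160.5347900390625)
edge [ 533.8503 -355.5083  636.439  -325.4733  106.8951    0.2848] mid [ 585.1447 -340.4908]
1 [136.  136.5] 14 ((137.0218505859375, 136.179443359375), (17.899187088012695, 44.812355041503906), 158.24969482421875)
edge [ 534.6768 -356.2771  636.591  -322.7196  107.2968    0.3181] mid [ 585.6339 -339.4983]
2 [230.  129.5] 10 ((230.36117553710938, 128.87112426757812), (10.039244651794434, 41.26292419433594), 159.54312133789062)
edge [ 536.2473 -356.9497  635.7709 -326.7124  104.0156    0.295 ] mid [ 586.0091 -341.831 ]
3 [233.5 195. ] 12 ((234.6183319091797, 200.7572021484375), (10.696793556213379, 33.51712417602539), 155.53880310058594)
edge [ 533.6892 -358.3402  635.0018 -326.9177  106.0736    0.3007] mid [ 584.3455 -342.629 ]
lens click (array([ 577.4189, -318.4578,  151.4227]), [np.float64(0.4525887538320824), np.float64(0.7731849448949478), np.float64(0.7075543491660644), np.float64(0.24520134670145646)])
lens (array([ 577.0718, -318.4725,  150.5521]), [np.floa
[... 1048 characters left out ...]
236235324), np.float64(0.38984460236235946)])
corner tri (array([547.8561,  10.4441,  10.446 ]), [np.float64(0.31041419882523513), np.float64(0.31041419882524013)])
corner tri (array([456.3255,  15.7495,  13.1411]), [np.float64(0.17250001778404753), np.float64(0.1725000177840324)])
bar end tri (array([495.8981,  16.1606,  84.2296]), [np.float64(0.3950390421625988), np.float64(0.3950390421625856)])
bar end tri (array([508.1884,  15.6065,  83.2151]), [np.float64(0.1245570943816577), np.float64(0.12455709438166572)])
ball all (array([501.8612,  50.9105,  19.8431]), [np.float64(1.3072099826402013), np.float64(0.45041181996281626), np.float64(1.6029231898654468), np.float64(0.43394850334289164)])
```

Poses found:
- **Carrier:** centre (503.6, 48.6), yaw −0.05, bar top 84.
- **Lens:** (577.2, −318.4, 150.7), looking along (−0.296, 0.955). The foot's edge agrees.

Now grasp and lift a little.

Run:
```python
from h import *
a=-0.05; y=np.array([np.cos(a),np.sin(a),0]);z=np.array([0,0,-1.]);x=np.cross(y,z)
R=np.column_stack([x,y,z])
c=np.array([503.6,48.7])
hand.move_gripper(93)
manip.move_ptp([*c,170],R)
manip.servo_line([*c,56],speed=90)
print(manip.current_tool_pos(),manip.current_contact_force(),manip.current_grip_width())
hand.move_gripper(22,force=8)
hand.move_gripper(5,force=8)
manip.hold(0.3)
print(manip.current_grip_width(),manip.current_grasp_force(),manip.current_contact_force(),manip.current_joint_pos())
if manip.current_grip_width()>8:
    manip.servo_line([*c,86],speed=30); manip.hold(0.3)
    print(manip.current_tool_pos(),manip.current_grip_width(),manip.current_grasp_force(),manip.current_contact_force())
t=[]
for n in("scene","side"):
    i,im=cap(n); p=proj(i,(*c,70)).astype(int); q=im[p[1]-50:p[1]+50,p[0]-65:p[0]+65]; t.append(cv2.resize(q,(400,308),interpolation=cv2.INTER_CUBIC))
cv2.imwrite("pics/grasp.png",np.hstack(t)); print(manip.current_time_s())
```

```text
[504.0357  48.6888  56.4826] [-0.4413  0.1125  0.68  ] 92.81463047056859
12.142436686945615 7.996680289506912 [-0.7135 -0.4036  0.1165] [-0.3606  0.6548  0.3352  2.0102 -0.4003  0.5401  0.2072]
[503.5358  48.6789  85.8829] 11.714176650613435 7.996531426906586 [ 0.0517  0.2683 -1.7463]
16.075
```

View pics/grasp.png

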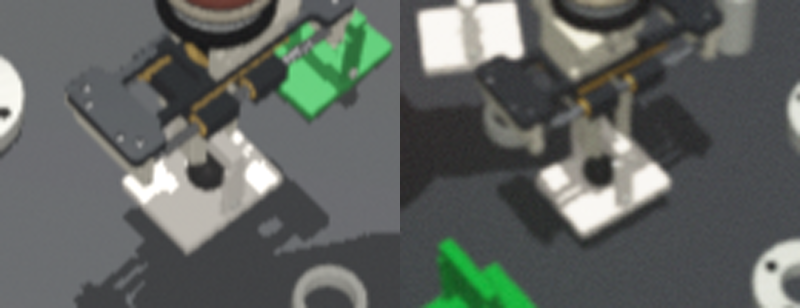

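The carrier is held 30 mm up with a load of 1.75 N. It is level and the ball is in its pocket at crop (205,175), so I carry it on.

```bash
cat > c.py <<'E'
from h import *
L=np.array([577.2,-318.4,150.7]); f=np.array([-np.sin(.30),np.cos(.30),0])
y=-f; z=np.array([0,0,-1.]); R=np.column_stack([np.cross(y,z),y,z])
g=L+80*f; g[2]=L[2]-22+56.4
pre=g+70*f
E
python3 - <<'E'
from c import *
print(pre,g,manip.inverse_kinematics(pre,R),manip.inverse_kinematics(g,R))
manip.servo_line([503.6,48.7,g[2]+5],speed=50)
print(manip.current_grasp_force(),manip.current_contact_force())
p2=pre.copy(); p2[2]+=5
manip.servo_line(p2,R,speed=45)
manip.hold(.2)
print(manip.current_tool_pos(),manip.current_joint_pos(),manip.current_grasp_force(),manip.current_contact_force(),manip.current_time_s())
manip.servo_line(g,R,speed=35)
manip.hold(.5)
print(manip.current_tool_pos(),manip.current_eef_rot(),manip.current_grip_width(),manip.current_contact_force(),manip.current_time_s())
t=[]
b=L+80*f
for n in("scene","side"):
    i,im=cap(n); cv2.imwrite(f"pics/{n}_end.png",im); p=proj(i,b).astype(int); x0=max(p[0]-100,0);y0=max(p[1]-110,0); print(n,x0,y0,"ball expected",(proj(i,b)-(x0,y0))*2); t.append(cv2.resize(im[y0:y0+200,x0:x0+200],(400,400),interpolation=cv2.INTER_CUBIC))
cv2.imwrite("pics/end.png",np.hstack(t))
E
```

```text
[ 532.872  -175.0995  185.1   ] [ 553.5584 -241.9731  185.1   ] [-0.2168  0.6295  0.8157  1.7471 -0.534   1.0015 -0.4695] [-0.0763  0.6885  0.7917  1.6231 -0.5438  1.0631 -0.3975]
7.996620386838913 [ 0.7537  0.2121 -1.7378]
[ 532.8398 -175.0633  190.0961] [-0.2038  0.6142  0.789   1.7406 -0.5067  1.0025 -0.4956] 7.996646761894226 [ 0.9133 -0.09   -0.9274] 23.675
[ 553.5502 -241.9802  185.0996] [[ 0.9553  0.2955 -0.    ]
 [ 0.2955 -0.9553  0.    ]
 [-0.     -0.     -1.    ]] 12.192497461191497 [-0.8877  0.1186 -2.1323] 26.3333
scene 123 52 ball expected [200.8712 221.817 ]
side 298 182 ball expected [200.5942 220.1036]
```

View pics/end.png

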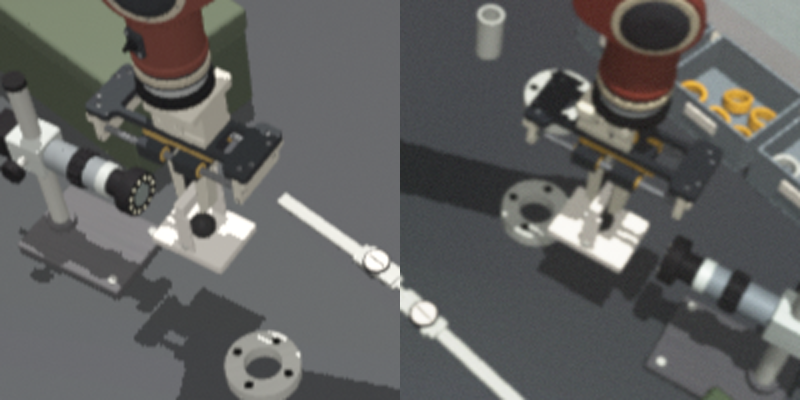

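The ball sits at tile (203,225) in scene and (205,220) in side, against an expected (201,222) and (201,220). That is within a few mm of the target, and the carrier is level with the open bow facing the lens. Handing in.

Run:
```python
from h import *
manip.hold(0.5); print(np.abs(manip.current_joint_velocities()).max(),manip.current_grasp_force()); print(manip.job_done())
```

```text
0.002409056201602138 7.996555119752884
the job is handed in; nothing more can be done
None
```

The job is handed in: the gripper holds the carrier still at an 8 N pinch with the ball in its pocket, and by the last images the ball is within a few mm of the point 80 mm ahead of the ring light, the carrier level and the bow's open side facing the lens.

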